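Clear the etching press behind its stop button

ROBOT

A 7-joint arm with a two-finger parallel gripper is mounted at the origin on the work surface. World frame = base frame: x ahead of the robot, y to its left, z up, the work surface at z = 0. Lengths are in m, angles in rad, forces in N, time in s.
With the tool pointing down it reaches from about 0.4 to 0.85 m from the base axis. Payload 4.5 kg.
Tool frame: the origin (TCP) lies at the very end of the fingers, on their centre line; the grasp point (between the pads) lies 19 mm behind it; z points along the fingers, x is the direction in which the jaws open and shut, and the axes are right-handed (so a half turn about z gives the same grasp; the last joint's range is limited). The gripper opens to 88 mm and grips with 3 to 60 N. Pads are 18 mm wide; open, the fingers measure 123 mm over their backs; the gripper's body (75 mm by 187 mm) begins 45 mm behind the grasp point.
Start: joints at [1.227, 0.689, -0.195, 1.565, 0.157, 0.902, -0.215], TCP at [0.231, -0.581, 0.239] pointing down, gripper open.
Joint ranges: [-3.01, 3.01], [-0.46, 2.08], [-1.47, 1.51], [0.13, 2.56], [-1, 4.14], [0.04, 2.09], [-2.66, 2.66]. Speed limits (rad/s): [2.57, 2.57, 3.14, 3.14, 3.14, 3.14, 3.14].

INTERFACE

Orientations are given as a rotation vector (axis times angle).
In Python, from bench import robot gives the robot as it stands.
- The arm moves only by the tool send_rows, never from a script. Its argument "commands" is a list of rows, each a list of 5 numbers: the shift along the tool's x, y, z in m, then the turn about the tool's z in rad, then the finger opening in m, from 0 to 0.0881. In form: [[dx, dy, dz, yaw, jaw], ...]. A call has exactly 5 rows; each row shifts and turns the commanded pose from where the row before left it, along the tool's axes as they then stand; what a row does not reach is not made up. A row lasts 1/8 s, in which the tool goes at most 62.5 mm and 10.7 degrees, less where a joint would pass 70% of its speed; a pose out of reach is approached as far as the arm can. A call with a gripper value outside its range is refused whole. The fingers move at their own pace and stop on an object; "force" is the grip in N (left out, the last holds). Time passes only in rows, so rows that do not move let the fingers close, or fill a call up. It gives the time, the measured TCP pose, the force and the opening at its end, in the units of the state.
- robot.read_state(): the state, without advancing time (a new reading comes with each control period).
- robot.get_image(name): name is "side" or "top"; returns the picture (400x640x3 uint8, red, green, blue); there is no depth.
- robot.calibration(name): a dict with "fx", "fy", "cx", "cy" (pixels), "dist_coeffs" ([k1, k2, p1, p2, k3] as OpenCV has them; the pictures are not rectified), "rvec" (rotation vector, rad) and "tvec" (3), from world to camera coordinates, as OpenCV has them. Camera axes: x right, y down, z forward; pixel columns grow to the right and rows downward; lengths in m; the calibration is good to about 2 mm. A picture is of the moment at which its call begins. calibration takes no time and is no camera call.
- robot.sign_off(): hands the job in, once; it reports no verdict.
The state is a dict: "time_s": time; "joint_pos": joint angles; "joint_velocities": joint speeds; "effort": joint torques, N m; "tool_pos": TCP position; "ee_rot": TCP orientation; "contact_force": force on the tool from outside, world axes, zero at the start; "moment": the same for the moment, N m; "gripper_width": finger opening in m.
Only numpy, scipy, OpenCV 4.12 (cv2) and the standard library are available. Lean on these libraries where they do the work, as an engineer would, in place of code of your own. Each camera call takes 0.05 s, during which the arm holds its last target. There are 200 camera calls.

TASK

A hand roller has been left on the bed of the etching press. Before reaching in, push the press's mushroom stop button all the way down until it stays down; then move the roller onto its wooden stand so that both its handles lie in the notches. Last, with the roller parked, free the stop by twisting its head clockwise, as far as it takes, until it springs out again, and leave everything else on the bench where it is.

Things in the scene. Friction and masses are not known exactly. Their poses are not given: they have to be found in the camera images.
- press: Bench etching press, fixed. Origin on the table under the centre of its steel bed; x across the bed, y along it. Bed 260 mm in x by 300 mm in y, flat top 60 mm above the table. The cylinder and side frames (290 mm high, screw heads to 352 mm, 350 mm wide) stand at the +y end, from y = 105 mm; a motor box sticks out on their +x side.
- desk: Grey control desk, fixed: a wedge-shaped box 124 mm deep (x) by 120 mm wide (y), its upper face sloping at 25 degrees down towards -x (towards the robot), 49 mm high at the front edge, 107 mm at the back. Origin centre of the underside. Carries only the stop button, in the middle of the sloping face.
- stop_base (a point): Point where the stop button's axis meets the desk's sloping face. Its z axis points out of the face along the button's axis (the button goes down along -z), y across the desk. A flat collar of 19 mm radius and 6 mm height surrounds the stem here.
- stop_top (a point): Centre of the top of the stop's black mushroom head, turning with it; z axis out along the button's axis. Head 40 mm across, 16 mm thick (top rim bevelled by 4 mm), on a stem 18 mm across. Out, the top stands 38 mm above the sloping face (underside 22 mm); pushed fully down 28 mm (underside 12 mm).
- stop_press (a joint): How far the stop is pushed in, m: 0 out, 0.010 fully down, where it meets a hard stop. Snap action: about 9 to 10 N to start it, weaker as it goes in; past about 6 mm it snaps fully down by itself and stays down against about 6 to 7 N. Held in closed fingers it cannot spring out until they open.
- stop_turn (a joint): Turn of the mushroom head, rad, clockwise seen from outside; starts at 0 to 0.4, hard stop at 2.4. Needs about 0.09 N m and stays where it is left. With the stop down the head keeps its height while turning, until at about 2 rad the latch lets go and it springs out: more than one turn of the wrist usually gives, so let go, turn back and take the head again.
- roller: Hand roller, loose, 0.3 to 0.55 kg: black rubber cylinder 36 mm across and 90 mm long, square aluminium end cheeks 38 x 38 x 6 mm, a round wooden handle 18 mm across and 47 mm long on each end; 196 mm in all. Origin centre of the underside, x along the roller, either end alike. It starts lying on the press bed on its cheeks.
- roller_mid (a point): Centre of the roller, on its axis, 19 mm above its underside.
- stand: Wooden stand of the roller, fixed: foot 170 x 60 x 12 mm, two uprights 10 mm thick, 126 mm apart (centres) along its x axis, each ending in an open 90 degree V notch (35 mm wide at the top; bottom of the V 60 mm above the table, prong tips 78 mm). Origin centre of the underside. The roller's cheeks fit between the uprights with 7 mm to spare at each end.
- stand_seat (a point): Where the roller's centre comes to lie when both handles rest in the notches: 72.7 mm above the table, on the stand's axis.
- weight: Bystander: knobbed brass weight on the press bed, 36 mm across, 40 mm high. Origin centre of the underside.
- tin: Bystander: ink tin, 72 mm across, 65 mm high. Origin centre of the underside.
- jar: Bystander: white glue jar, 70 mm across, 90 mm high. Origin centre of the underside.
- block: Bystander: wooden block 70 x 45 x 25 mm. Origin centre of the underside.
- knife: Bystander: ink spatula lying flat, 200 mm long. Origin under its middle, x along it.
- brush: Bystander: brush lying flat, 180 mm long. Origin under its middle, x along it.
- cup: Bystander: solid terracotta pot, 64 mm across, 50 mm high. Origin centre of the underside.
Things that resemble listed ones, but are neither listed nor needed, are in the scene too. There is more than one size of the roller; the job needs the larger.

How it is judged:
By the outcome, as a careful person would: the job done as asked, in the order asked, and still so for the second after the job is handed in, with the robot touching nothing.
It also fails if it takes over 72 s, if anything falls off the work surface, if the arm or the gripper's body presses on something with over 40 N, if the wrist force passes 120 N, or if a joint passes its speed limit or range.

## Working session

There is one attempt and no reset: what is moved stays moved. The work goes in short steps, Python scripts to look and compute and a tool call to move; the robot and the scene stay as the last step left them, time stands still between calls to the robot, and variables do not carry over. Pictures are saved under pics/ and viewed, about 8 in all and at most 12, crops included, and the job is handed in when it is done.

Besides the shell and the picture viewer there is one more tool, called as name([rows], argument=value, ...), one row to a line, values as JSON. send_rows: Moves the arm, as the interface text tells. Its arguments: {"type":"object","properties":{"commands":{"type":"array","items":{"type":"array","items":{"type":"number"}}},"force":{"type":"number"}},"required":["commands"]}

```bash
ls; mkdir -p pics
python3 - <<'E'
from bench import robot
import cv2
s=robot.read_state();print(s)
for n in("side","top"):
    cv2.imwrite(f"pics/{n}0.png",robot.get_image(n)[:,:,::-1]);print(robot.calibration(n))
E
```

```text
pics
{'time_s': 0.0, 'joint_pos': array([ 1.22679996,  0.68995566, -0.19452732,  1.56633596,  0.15727981,
        0.9025048 , -0.21510745]), 'joint_velocities': array([-1.54102265e-03,  7.78500460e-05, -1.27328033e-03, -3.36589389e-03,
       -1.40063726e-03,  3.84387722e-04, -4.48837870e-04]), 'effort': array([ 1.87274111e-06, -5.27558041e+01, -1.26709800e+00, -1.53426343e+01,
       -5.27419941e-02,  6.64226536e-03,  1.53229444e-04]), 'tool_pos': array([ 0.23027793, -0.58035285,  0.2379302 ]), 'ee_rot': array([-2.59836019e+00,  1.76417489e+00,  2.44994318e-03]), 'contact_force': array([ 0.74218885,  0.12446434, -0.09820942]), 'moment': array([-0.0447479 , -0.00014672,  0.01063242]), 'gripper_width': 0.0880030948542369}
{'fx': 458.3516476711403, 'fy': 458.3516476711403, 'cx': 316.187341914755, 'cy': 197.42569386061945, 'dist_coeffs': array([-0.09051113,  0.        ,  0.        ,  0.        ,  0.        ]), 'rvec': array([ 0.80296211, -2.56675055,  1.09682581]), 'tvec': array([0.38174331, 0.29865916, 1.22629642])}
{'fx': 374.7675113249976, 'fy': 374.7675113249976, 'cx': 321.35526156906064, 'cy': 195.47308060892178, 'dist_coeffs': array([-0.04291563,  0.        ,  0.        ,  0.        ,  0.        ]), 'rvec': array([ 2.13430263, -2.13802019,  0.19920949]), 'tvec': array([-0.05541882,  0.49857436,  1.10744634])}
```

View pics/top0.png

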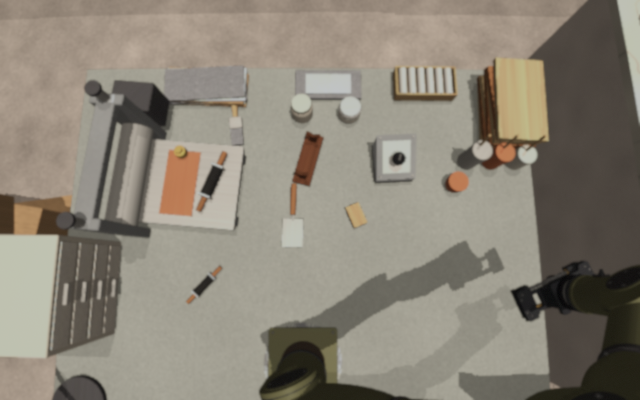

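View pics/side0.png

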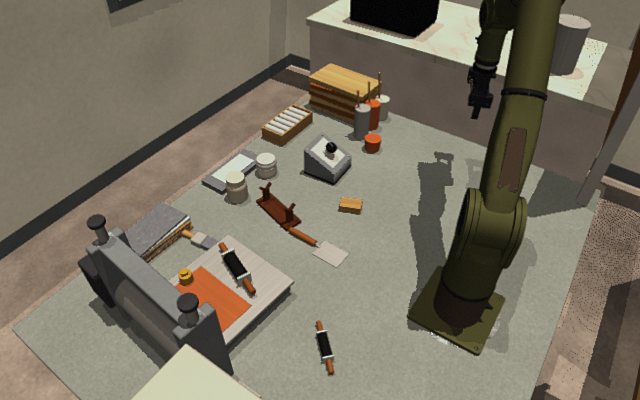

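The top view shows the desk with its black head at about (398,158), the stand at (308,160) and the large roller on the bed at (212,180). The small roller lies on the table at (205,284). In the side view the head is at (330,147), the stand at (277,207) and the roller at (237,267).

```bash
cat > h.py <<'E'
import numpy as np, cv2
from bench import robot
from scipy.spatial.transform import Rotation as R
C={n:robot.calibration(n) for n in("side","top")}
def K(c): return np.array([[c["fx"],0,c["cx"]],[0,c["fy"],c["cy"]],[0,0,1]])
def ray(n,p):
    c=C[n]; u=cv2.undistortPoints(np.array([[p]],float),K(c),c["dist_coeffs"])[0,0]
    M=cv2.Rodrigues(c["rvec"])[0]; d=M.T@np.array([u[0],u[1],1]); return -M.T@c["tvec"],d/np.linalg.norm(d)
def onz(n,p,z): o,d=ray(n,p); return o+d*(z-o[2])/d[2]
def tri(pt,ps):
    (a,d),(b,e)=ray("top",pt),ray("side",ps)
    s=np.linalg.lstsq(np.c_[d,-e],b-a,rcond=None)[0]; p,q=a+d*s[0],b+e*s[1]
    return (p+q)/2,np.linalg.norm(p-q)
def proj(n,P):
    c=C[n]; return cv2.projectPoints(np.atleast_2d(np.array(P,float)),c["rvec"],c["tvec"],K(c),c["dist_coeffs"])[0][:,0]
def big(im,x,y,w,h,W,H): return cv2.resize(im[y:y+h,x:x+w],(W,H),interpolation=cv2.INTER_CUBIC)
E
python3 - <<'E'
from h import *
t=cv2.imread("pics/top0.png");s=cv2.imread("pics/side0.png")
a=np.hstack([big(t,365,125,60,60,300,300),big(t,275,125,60,70,250,300)[:,:250],big(t,187,143,50,75,200,300)])
b=np.hstack([big(s,300,130,60,60,300,300),big(s,250,178,60,60,250,300),big(s,212,238,50,60,200,300)])
cv2.imwrite("pics/m.png",np.vstack([a,b]))
for n,p in(("top",(398,158)),): print(onz(n,p,.11))
print(tri((398,158),(330,147)))
for n in C: print(n,ray(n,(320,200)))
E
```

```text
[ 0.59924977 -0.28251883  0.11      ]
(array([ 0.60263532, -0.28392042,  0.10175065]), np.float64(0.002296032759119101))
side (array([-0.07610625,  0.77552489,  1.06371854]), array([ 0.40440408, -0.59469266, -0.69483666]))
top (array([ 0.29951412, -0.04199999,  1.17754505]), array([ 0.16093038, -0.00878531, -0.98692666]))
```

View pics/m.png

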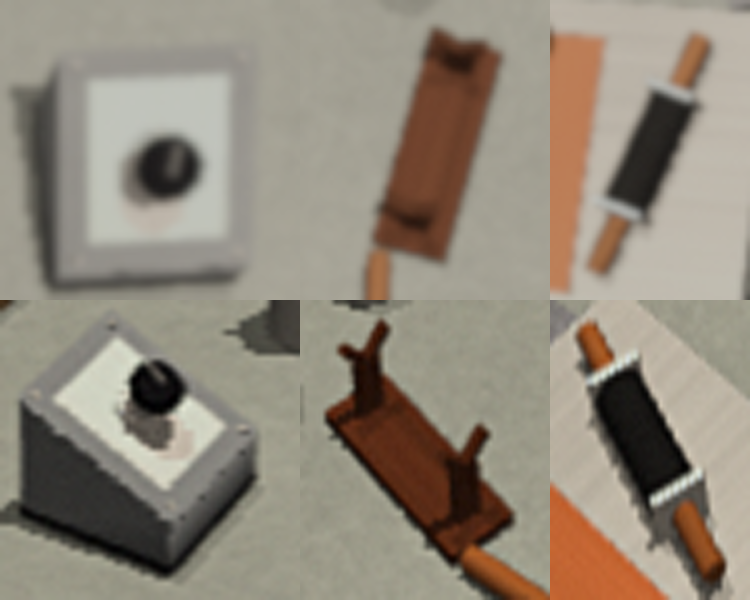

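The crops are sharp enough to read. The knife's handle ends right beside the stand's near end. I'll measure the head, stand and roller.

Run:
```python
from h import *
np.set_printoptions(precision=4,suppress=True)
t=cv2.imread("pics/top0.png");s=cv2.imread("pics/side0.png")
def cen(im,x0,y0,x1,y1,f):
    m=np.zeros(im.shape[:2],np.uint8); m[y0:y1,x0:x1]=f(im[y0:y1,x0:x1].astype(int))
    n,l,st,c=cv2.connectedComponentsWithStats(m); i=1+st[1:,4].argmax(); 
    return c[i],st[i],l==i
dark=lambda a:(a.max(2)<75).astype(np.uint8)
ht,st1,_=cen(t,388,147,410,170,dark); hs,st2,_=cen(s,322,138,340,158,dark)
print("head",ht,st1,hs,st2,tri(ht,hs))
rt,st1,_=cen(t,195,155,230,205,dark); rs,st2,_=cen(s,218,244,252,285,dark)
print("roller",rt,st1,rs,st2,tri(rt,rs))
T=[onz("top",p,.079) for p in((225.25,152.5),(199,210.5))];S=[onz("side",p,.079) for p in((220.75,243.6),(253.25,293))]
for a in(T,S): d=a[0]-a[1]; print(a[0],a[1],(a[0]+a[1])/2,np.linalg.norm(d),np.degrees(np.arctan2(d[1],d[0])))
# stand
red=lambda a:((a[:,:,2]>a[:,:,0]*1.5)&(a[:,:,2]<150)).astype(np.uint8)
ct,sq,mt=cen(t,285,128,328,190,red)
r=cv2.minAreaRect(np.argwhere(mt)[:,::-1].astype(np.float32)); print("stand",ct,sq,cv2.boxPoints(r))
P=lambda x,y:((x-300)/(250/60)+275,y/(300/70)+125); Q=lambda x,y:((x-300)/(250/60)+250,(y-300)/5+178)
for q in((375,245),(443,260),(500,55)): print("foot top",onz("top",P(*q),.012))
for q in((328,413),(458,555),(512,518)): print("foot side",onz("side",Q(*q),.012))
for q in((345,350),(383,325),(482,430)): print("tips side",onz("side",Q(*q),.078))
for q in((432,30),(498,50),(380,208),(428,225)): print("tips top",onz("top",P(*q),.078))
# desk top edge corners
D=lambda x,y:(x/5+365,y/5+125)
for q in((62,58),(250,52)): print("back",onz("top",D(*q),.107))
for q in((58,282),(240,275)): print("front",onz("top",D(*q),.049))
```

```text
head [397.4889 158.4111] [392 153  12  11  90] [330.5957 147.5957] [326 142  11  12  94] (array([ 0.6007, -0.2829,  0.1009]), np.float64(0.00030487459187226264))
roller [211.8125 180.6215] [202 167  21  29 288] [233.5763 264.4915] [223 251  24  31 354] (array([0.5409, 0.2738, 0.0821]), np.float64(0.00849020809391674))
[0.625  0.2358 0.079 ] [0.4474 0.3062 0.079 ] [0.5362 0.271  0.079 ] 0.19106357393237935 -21.61298947992267
[0.6274 0.2387 0.079 ] [0.4436 0.3134 0.079 ] [0.5355 0.276  0.079 ] 0.19837887841098695 -22.11064720135396
stand [307.3469 159.0452] [292 132  31  54 885] [[291.1552 183.7536]
 [306.3872 131.5296]
 [323.0144 136.3792]
 [307.7824 188.6032]]
foot top [0.547  0.0332 0.012 ]
foot top [ 0.5357 -0.0186  0.012 ]
foot top [ 0.6942 -0.0626  0.012 ]
foot side [ 0.7063 -0.0033  0.012 ]
foot side [0.5446 0.0387 0.012 ]
foot side [ 0.5302 -0.0096  0.012 ]
tips side [ 0.6838 -0.0062  0.078 ]
tips side [ 0.6749 -0.0413  0.078 ]
tips side [ 0.554  -0.0076  0.078 ]
tips top [ 0.6905 -0.0113  0.078 ]
tips top [ 0.6756 -0.0599  0.078 ]
tips top [0.5595 0.0257 0.078 ]
tips top [ 0.5473 -0.009   0.078 ]
back [ 0.6663 -0.2238  0.107 ]
back [ 0.6705 -0.3375  0.107 ]
front [ 0.5415 -0.2269  0.049 ]
front [ 0.546  -0.3403  0.049 ]
```

```bash
cat >> h.py <<'E'
def to(x,y,z,head):
    "print shift in present tool axes to world x,y,z and yaw to bring tool x to heading (deg, mod 180)"
    s=robot.read_state(); Rm=R.from_rotvec(s["ee_rot"]).as_matrix(); p=s["tool_pos"]
    h=np.degrees(np.arctan2(Rm[1,0],Rm[0,0])); dh=(head-h+90)%180-90
    print("t%.2f pos"%s["time_s"],p.round(4),"head %.1f"%h,"q",s["joint_pos"].round(2),"F",s["contact_force"].round(1),"M",s["moment"].round(2),"w%.4f"%s["gripper_width"])
    print("  tool shift",(Rm.T@(np.array([x,y,z])-p)).round(4),"yaw %.3f"%np.radians(-dh))
E
python3 -c "
from h import *
print(tri((398.5,158),(331,146.8)))
to(.588,-.284,.2,-88.5)"
```

```text
(array([ 0.60126756, -0.28578884,  0.10237749]), np.float64(0.00027025310376494973))
t0.10 pos [ 0.2303 -0.5804  0.238 ] head -68.3 q [ 1.23  0.69 -0.19  1.57  0.16  0.9  -0.22] F [-0.6  0.4  0.2] M [ 0.05  0.01 -0.02] w0.0881
  tool shift [-0.1435 -0.4418  0.0382] yaw 0.352
```

send_rows([
  [-0.0144,-0.044,0,0,0],
  [-0.0144,-0.044,0,0,0],
  [-0.0144,-0.044,0,0,0],
  [-0.0144,-0.044,0,0,0],
  [-0.0144,-0.044,0,0,0],
], force=20)

```text
time_s: 0.72
tool_pos: [0.4093, -0.4316, 0.2384]
ee_rot: [-2.599, 1.765, 0.001]
contact_force: [0.4, 0.8, -0.2]
gripper_width: 0.0402
```

send_rows([
  [-0.0144,-0.044,0,0,0],
  [-0.0144,-0.044,0,0,0],
  [-0.0144,-0.044,0,0,0],
  [-0.0144,-0.044,0,0,0],
  [-0.0144,-0.044,0,0,0],
])

```text
time_s: 1.35
tool_pos: [0.5871, -0.2837, 0.2383]
ee_rot: [2.599, -1.765, -0.001]
contact_force: [1.0, -0.1, 0.3]
gripper_width: 0.0003
```

send_rows([
  [0,0,0.01,0.12,0],
  [0,0,0.01,0.12,0],
  [0,0,0.01,0.112,0],
  [0,0,0.01,0,0],
  [0,0,0,0,0],
])

```text
time_s: 1.98
tool_pos: [0.5857, -0.2844, 0.1976]
ee_rot: [2.252, -2.19, -0.004]
contact_force: [-0.9, 0.4, 0.7]
gripper_width: 0.0004
```

```bash
python3 -c "
from h import *
to(.590,-.285,.13,-88.5)
t=robot.get_image('top');s=robot.get_image('side')
cv2.imwrite('pics/p1.png',np.hstack([big(t,360,115,80,80,400,400),big(s,290,100,80,80,400,400)])[:,:,::-1])"
```

```text
t1.98 pos [ 0.5857 -0.2844  0.1976] head -88.4 q [ 0.4   0.77 -0.04  1.52  0.04  0.85 -1.2 ] F [-0.9  0.4  0.7] M [0.04 0.04 0.03] w0.0004
  tool shift [ 0.0008 -0.0044  0.0676] yaw 0.002
```

View pics/p1.png

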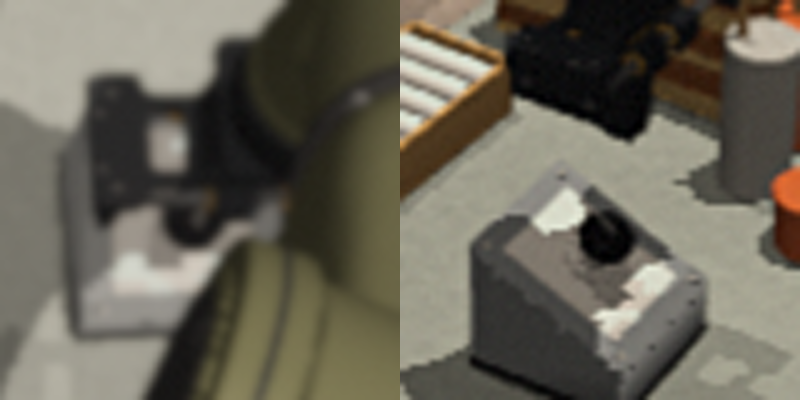

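The gripper is over the desk with the head free, so I'll go down and press.

send_rows([
  [0,-0.004,0.02,0,0],
  [0,0,0.02,0,0],
  [0,0,0.02,0,0],
  [0,0,0.015,0,0],
  [0,0,0,0,0],
])

```text
time_s: 2.7
tool_pos: [0.5896, -0.2842, 0.1221]
ee_rot: [2.25, -2.192, -0.004]
contact_force: [0.5, 0.2, -0.1]
gripper_width: 0.0005
```

send_rows([
  [0,0,0.003,0,0],
  [0,0,0.003,0,0],
  [0,0,0.002,0,0],
  [0,0,0.002,0,0],
  [0,0,0,0,0],
])

```text
time_s: 3.32
tool_pos: [0.5908, -0.2848, 0.1143]
ee_rot: [-2.25, 2.192, -0.001]
contact_force: [-0.4, 0.7, 3.4]
gripper_width: 0.0004
```

send_rows([
  [0,-0.001,0.002,0,0],
  [0,-0.001,0.002,0,0],
  [0,-0.001,0.002,0,0],
  [0,0,0,0,0],
  [0,0,0,0,0],
])

```text
time_s: 3.95
tool_pos: [0.5932, -0.2846, 0.1074]
ee_rot: [2.25, -2.192, -0.001]
contact_force: [0.0, 0.5, 0.6]
gripper_width: 0.0002
```

send_rows([
  [0,-0.001,0.002,0,0],
  [0,-0.001,0.002,0,0],
  [0,0,0.001,0,0],
  [0,0,0,0,0],
  [0,0,0,0,0],
])

```text
time_s: 4.58
tool_pos: [0.5949, -0.2848, 0.1045]
ee_rot: [2.249, -2.192, -0.0]
contact_force: [-5.4, 1.7, 13.3]
gripper_width: 0.0006
```

The stop snapped down: the force fell to 0.6 N, then rose to 13 N on the hard stop. I'll retract and check that it stays down, and check the clearance to the press frame.

send_rows([
  [0,0,-0.03,0,0],
  [0,0,-0.04,0,0],
  [0,0,-0.04,0,0.03],
  [0,0,-0.03,0,0.0881],
  [-0.05,0,0,0,0.0881],
])

```text
time_s: 5.2
tool_pos: [0.595, -0.24, 0.2455]
ee_rot: [2.241, -2.202, 0.013]
contact_force: [0.8, 1.0, 0.2]
gripper_width: 0.0285
```

send_rows([
  [-0.05,0,0,0,0.0881],
  [-0.05,0,0,0,0.0881],
  [-0.05,0,0,0,0.0881],
  [-0.05,0,0,0,0.0881],
  [-0.05,0,0,0,0.0881],
])

```text
time_s: 5.82
tool_pos: [0.5876, 0.017, 0.2427]
ee_rot: [-2.25, 2.192, -0.0]
contact_force: [0.5, -0.1, -0.1]
gripper_width: 0.0784
```

```bash
python3 -c "
from h import *
np.set_printoptions(precision=4,suppress=True)
to(.5355,.2735,.24,68)
t=robot.get_image('top');s=robot.get_image('side')
cv2.imwrite('pics/top1.png',t[:,:,::-1]);cv2.imwrite('pics/side1.png',s[:,:,::-1])
a=np.hstack([big(t,70,70,180,180,400,400),big(t,365,125,60,60,200,400)]);b=np.hstack([big(s,290,120,60,60,400,200),big(s,250,178,80,40,200,200)])
cv2.imwrite('pics/p2.png',np.vstack([a,b])[:,:,::-1])
m=(t.max(2)<75).astype(np.uint8)
for n,im,bx in(('top',t,(388,147,412,170)),('side',s,(320,138,342,162))):
    x0,y0,x1,y1=bx; q=np.argwhere(im[y0:y1,x0:x1].max(2)<75)[:,::-1]+[x0,y0]; print(n,len(q),q.mean(0),q.min(0),q.max(0))
"
```

```text
t5.83 pos [0.5876 0.017  0.2427] head -88.5 q [-0.1   0.63 -0.01  1.68  0.01  0.83 -1.66] F [ 0.5 -0.1 -0.1] M [ 0.02 -0.08 -0.02] w0.0784
  tool shift [-0.2577  0.0454  0.0027] yaw 0.410
top 83 [396.8072 158.1205] [392 153] [403 163]
side 85 [329.5412 149.1412] [325 144] [335 154]
```

View pics/p2.png

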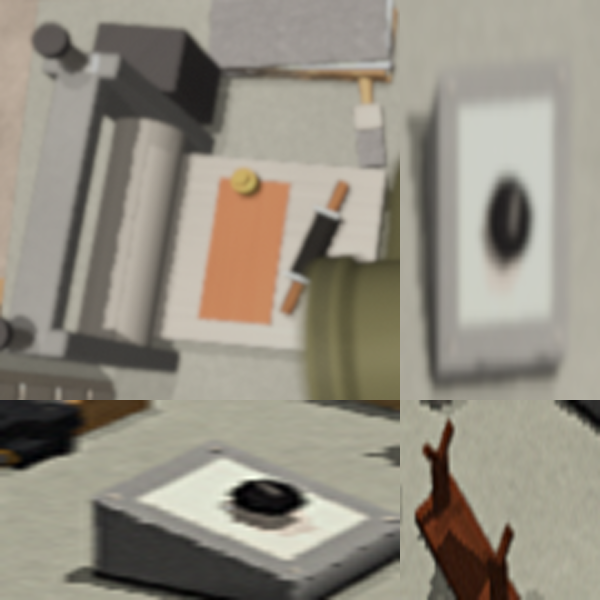

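The stop stays down: in the side view the head sits about 1.5 px lower, close to its plate. The press frame starts well beyond the roller. I'll move over the roller and turn the jaws across it.

send_rows([
  [-0.052,0.009,0,0,0.0881],
  [-0.052,0.009,0,0,0.0881],
  [-0.052,0.009,0,0,0.0881],
  [-0.052,0.009,0,0,0.0881],
  [-0.05,0.009,0,0,0.0881],
])

```text
time_s: 6.55
tool_pos: [0.536, 0.2732, 0.2427]
ee_rot: [-2.249, 2.193, -0.001]
contact_force: [1.1, 0.2, -0.2]
gripper_width: 0.0879
```

send_rows([
  [0,0,0,-0.182,0.0881],
  [0,0,0,-0.182,0.0881],
  [0,0,0,-0.182,0.0881],
  [0,0,0,-0.182,0.0881],
  [0,0,0,-0.182,0.0881],
])

```text
time_s: 7.18
tool_pos: [0.5365, 0.2713, 0.2425]
ee_rot: [2.987, -0.973, 0.001]
contact_force: [-0.2, 0.4, 0.9]
gripper_width: 0.0882
```

send_rows([
  [0,0,0,-0.182,0.0881],
  [0,0,0,-0.182,0.0881],
  [0,0,0,-0.182,0.0881],
  [0,0,0,-0.182,0.0881],
  [0,0,0,-0.182,0.0881],
])

```text
time_s: 7.8
tool_pos: [0.5365, 0.2712, 0.2425]
ee_rot: [3.11, 0.438, 0.0]
contact_force: [-0.5, 0.5, 0.5]
gripper_width: 0.0878
```

send_rows([
  [0,0,0,-0.182,0.0881],
  [0,0,0,-0.182,0.0881],
  [0,0,0,-0.182,0.0881],
  [0,0,0,-0.182,0.0881],
  [0,0,0,-0.182,0.0881],
])

```text
time_s: 8.43
tool_pos: [0.5366, 0.2711, 0.2425]
ee_rot: [2.601, 1.76, -0.0]
contact_force: [-0.3, 0.5, -0.0]
gripper_width: 0.0881
```

```bash
python3 -c "
from h import *
np.set_printoptions(precision=4,suppress=True)
print('head',tri((396.8,158.1),(329.5,149.1)))
print('frame',onz('top',(149,232),.0),onz('top',(130,228),.29))
# roller by minAreaRect of dark rubber on z=.095 top, top0
t=cv2.imread('pics/top0.png')
sub=t[150:210,192:235].astype(int); m=(sub.max(2)<75)
r=cv2.minAreaRect((np.argwhere(m)[:,::-1]+[192,150]).astype(np.float32));print(r)
b=cv2.boxPoints(r); w=np.array([onz('top',p,.085) for p in b]);print(w,w.mean(0))
to(.5355,.2735,.24,68)"
```

```text
head (array([ 0.6042, -0.2825,  0.093 ]), np.float64(0.00114301018165738))
frame [0.3897 0.4863 0.    ] [0.3769 0.4028 0.29  ]
((211.90721130371094, 180.45875549316406), (10.356531143188477, 28.328161239624023), 23.96249008178711)
[[0.5041 0.3001 0.085 ]
 [0.5831 0.2696 0.085 ]
 [0.5701 0.2406 0.085 ]
 [0.4914 0.2713 0.085 ]] [0.5372 0.2704 0.085 ]
t8.43 pos [0.5366 0.2711 0.2425] head 68.2 q [-0.13  0.74 -0.76  1.62  0.58  1.02  0.12] F [-0.3  0.5 -0. ] M [ 0.01 -0.18 -0.01] w0.0881
  tool shift [ 0.0018 -0.0019  0.0025] yaw 0.003
```

send_rows([
  [0.001,-0.001,0.04,0,0.0881],
  [0,0,0.04,0,0.0881],
  [0,0,0.04,0,0.0881],
  [0,0,0.03,0,0.0881],
  [0,0,0.015,0,0.0881],
])

```text
time_s: 9.05
tool_pos: [0.5353, 0.272, 0.0759]
ee_rot: [2.606, 1.753, -0.004]
contact_force: [0.5, 0.5, 0.1]
gripper_width: 0.0883
```

send_rows([
  [0,0,0.01,0,0.0881],
  [0,0,0,0,0.0881],
  [0,0,0,0,0.02],
  [0,0,0,0,0.02],
  [0,0,0,0,0.02],
], force=15)

```text
time_s: 9.68
tool_pos: [0.5358, 0.2735, 0.0682]
ee_rot: [2.606, 1.754, 0.001]
contact_force: [0.2, -0.6, 0.4]
gripper_width: 0.0603
```

send_rows([
  [0,0,0,0,0.02],
  [0,0,0,0,0.02],
  [0,0,0,0,0.02],
  [0,0,0,0,0.02],
  [0,0,0,0,0.02],
], force=40)

```text
time_s: 10.3
tool_pos: [0.5355, 0.2735, 0.0677]
ee_rot: [-2.606, -1.755, -0.0]
contact_force: [-0.8, 0.8, 1.0]
gripper_width: 0.0352
```

The roller is gripped at 35 mm. I'll lift it and take a close look at the roller in the hand and at the stand.

send_rows([
  [0,0,-0.01,0,0.02],
  [0,0,-0.03,0,0.02],
  [0,0,-0.04,0,0.02],
  [0,0,-0.04,0,0.02],
  [0,0,-0.03,0,0.02],
])

```text
time_s: 10.92
tool_pos: [0.5351, 0.2731, 0.2194]
ee_rot: [2.606, 1.755, -0.0]
contact_force: [0.3, -0.5, -5.1]
gripper_width: 0.035
```

```bash
python3 -c "
from h import *
np.set_printoptions(precision=4,suppress=True)
to(.619,-.01,.22,75)
t=robot.get_image('top');s=robot.get_image('side')
cv2.imwrite('pics/top2.png',t[:,:,::-1]);cv2.imwrite('pics/side2.png',s[:,:,::-1])
x=robot.read_state()['tool_pos']; print(proj('side',[x]),proj('top',[x]))
px,py=proj('side',[x])[0].astype(int)
cv2.imwrite('pics/p3.png',np.hstack([big(t,285,128,42,63,400,600),np.vstack([big(s,253,178,60,45,400,300),big(s,px-50,py-37,100,75,400,300)])])[:,:,::-1])
"
```

```text
t10.93 pos [0.5351 0.2731 0.2194] head 67.9 q [-0.14  0.77 -0.74  1.65  0.61  0.97  0.08] F [ 0.3 -0.5 -5.1] M [ 0.03 -0.11 -0.02] w0.0350
  tool shift [-0.2308  0.1842 -0.0006] yaw -0.124
[[229.1069 231.3272]] [[196.0974 169.6306]]
```

View pics/p3.png

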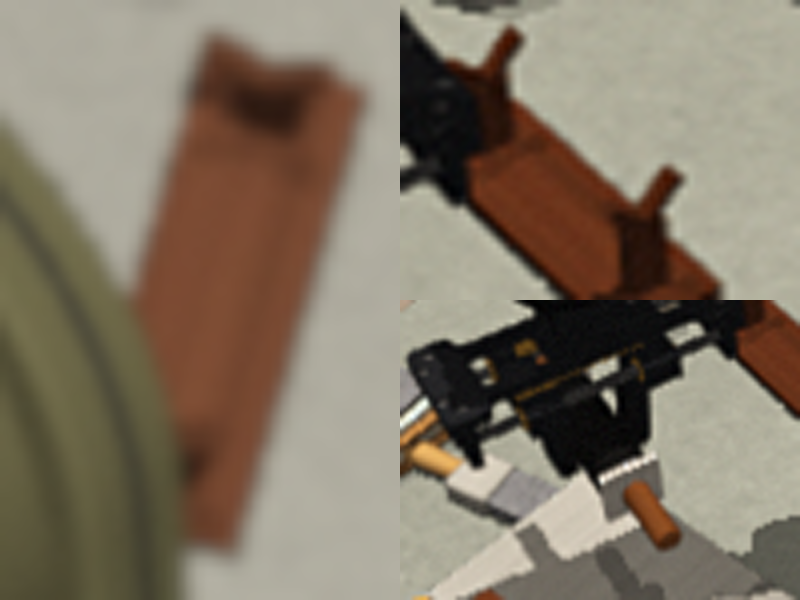

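The stand's right foot edge runs from (323.4,137.5) to (309.5,185.3) in the top view. The roller hangs level in the fingers, with its near handle end at about (245,252) in the side view.

```bash
python3 -c "
from h import *
np.set_printoptions(precision=4,suppress=True)
print('handle end',onz('side',(245.2,252.2),.2304),'cheek',onz('side',(237.6,241.9),.2304))
print('exp end',np.array([.5351,.2731,.23])+.098*np.array([-.9265,.3762,0]),'exp cheek',np.array([.5351,.2731,.23])+.051*np.array([-.9265,.3762,0]))
A=onz('top',(323.4,137.5),.012);B=onz('top',(309.5,185.3),.012);L=onz('top',(298.7,159.05),.012)
def rep(A,B,L,n):
  d=(A-B);l=np.linalg.norm(d);d/=l;nrm=np.array([-d[1],d[0],0]);w=(L-A)@nrm
  print(n,A,B,'len',l,'ang',np.degrees(np.arctan2(d[1],d[0])),'w',w,'centre',(A+B)/2+nrm*.03,(A+B)/2+nrm*w/2)
rep(A,B,L,'top')
M=lambda x,y:((x-300+.5)/(250/60)-.5+250,(y-300+.5)/5-.5+178)
c=[onz('side',M(512,525),0),onz('side',M(458,565),0),onz('side',M(328,412),.012)]
print(c, 'centre',(c[0]+c[2])[:2]/2,np.linalg.norm((c[1]-c[2])[:2]),np.linalg.norm((c[0]-c[1])[:2]))
# mask-based: brown pixels in top0 mask extreme along fitted axis
N=lambda x,y:((x-400+.5)/6.667-.5+253,(y+.5)/6.667-.5+178)
for q in((515,30),(675,172)): print('tip -y',onz('side',N(*q),.078))
P=lambda x,y:((x+.5)/9.524-.5+285,(y+.5)/9.524-.5+128)
for q in((212,40),(330,72)): print('tip top',onz('top',P(*q),.078))
to(.619,-.01,.22,75)
"
```

```text
handle end [0.4535 0.3077 0.2304] cheek [0.4896 0.294  0.2304]
exp end [0.4443 0.31   0.23  ] exp cheek [0.4878 0.2923 0.23  ]
top [ 0.6953 -0.0639  0.012 ] [ 0.5368 -0.0192  0.012 ] len 0.16465939276396988 ang -15.74991981107728 w 0.05697117390135112 centre [ 0.6242 -0.0126  0.012 ] [ 0.6238 -0.0141  0.012 ]
[array([ 0.5355, -0.0144,  0.    ]), array([0.5486, 0.0364, 0.    ]), array([ 0.7092, -0.0048,  0.012 ])] centre [ 0.6223 -0.0096] 0.16579047244125109 0.05240006354012181
tip -y [ 0.678  -0.0446  0.078 ]
tip -y [ 0.5553 -0.0101  0.078 ]
tip top [ 0.6913 -0.0117  0.078 ]
tip top [ 0.6805 -0.0498  0.078 ]
t11.03 pos [0.5365 0.2747 0.2209] head 67.9 q [-0.14  0.77 -0.75  1.64  0.61  0.97  0.08] F [ 0.1  1.1 -4.3] M [ 0.1  -0.19  0.01] w0.0348
  tool shift [-0.2327  0.1836  0.0003] yaw -0.124
```

```bash
python3 -c "
from h import *
np.set_printoptions(precision=4,suppress=True)
s=cv2.imread('pics/side2.png')[235:258,232:254].astype(int)
m=((s[:,:,2]>s[:,:,0]*1.6)&(s[:,:,2]>60)).astype(np.uint8)
for r in m: print(''.join('.#'[v] for v in r))
c=np.array([.5351,.2731,.2304]);d=np.array([-.9265,.3762,0])
print(proj('side',[c+.051*d,c+.098*d]))
for k in(.051,.098):
  print(proj('side',[c+k*d+np.array([0,0,.009]),c+k*d-np.array([0,0,.009])]).ravel())
"
```

```text
......................
......................
......................
......................
.....###..............
....#####.............
...#######............
...########...........
...#########..........
...#########..........
....#########.........
.....########.........
......########........
......#########.......
.......#########......
.......#########......
........#########.....
.........########.....
.........########.....
..........#######.....
...........##.##......
......................
......................
[[238.6049 241.7655]
 [247.5251 254.577 ]]
[238.1508 239.2924 239.0543 244.2101]
[247.1094 252.1151 247.9362 257.0096]
```

send_rows([
  [-0.0333,0.0265,0,0,0.02],
  [-0.0333,0.0265,0,0,0.02],
  [-0.0333,0.0265,0,0,0.02],
  [-0.0333,0.0265,0,0,0.02],
  [-0.0333,0.0265,0,0,0.02],
])

```text
time_s: 11.65
tool_pos: [0.5947, 0.0673, 0.2158]
ee_rot: [-2.605, -1.754, 0.005]
contact_force: [-0.2, -0.6, -4.1]
gripper_width: 0.0353
```

send_rows([
  [-0.0333,0.0265,0,0,0.02],
  [-0.0333,0.0265,0,0,0.02],
  [0,0,0.03,-0.113,0.02],
  [0,0,0.03,0,0.02],
  [0,0,0,0,0.02],
])

```text
time_s: 12.28
tool_pos: [0.6166, -0.0135, 0.1539]
ee_rot: [-2.5, -1.897, 0.012]
contact_force: [0.1, -0.5, -4.5]
gripper_width: 0.0353
```

```bash
python3 -c "
from h import *
np.set_printoptions(precision=4,suppress=True)
to(.621,-.0115,.0614,74.4)
t=robot.get_image('top');s=robot.get_image('side')
cv2.imwrite('pics/top3.png',t[:,:,::-1]);cv2.imwrite('pics/side3.png',s[:,:,::-1])
cv2.imwrite('pics/p4.png',np.hstack([big(t,275,115,80,100,400,500),big(s,240,140,80,100,400,500)])[:,:,::-1])
"
```

```text
t12.28 pos [ 0.6166 -0.0135  0.1539] head 74.4 q [ 0.34  0.88 -0.75  1.64  0.72  0.92  0.61] F [ 0.1 -0.5 -4.5] M [ 0.07 -0.09 -0.01] w0.0353
  tool shift [0.0035 0.0044 0.0925] yaw -0.000
```

View pics/p4.png

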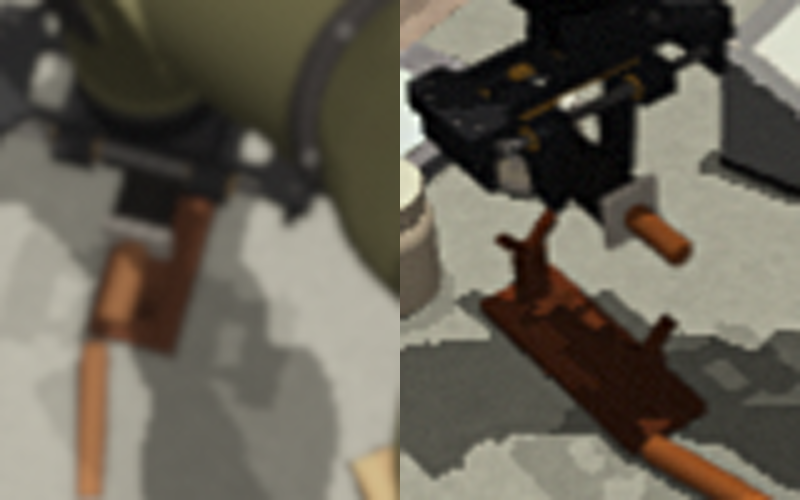

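```bash
python3 -c "
from h import *
np.set_printoptions(precision=4,suppress=True)
c=np.array([.6166,-.0135,.1652]);d=np.array([-.9632,.2689,0])
for n in('top','side'):print(n,proj(n,[c+.045*d,c+.051*d,c+.098*d]).ravel())
M=lambda x,y:(275+(x+.5)/5-.5,115+(y+.5)/5-.5);S=lambda x,y:(240+(x-400+.5)/5-.5,140+(y+.5)/5-.5)
print('top cheek read',M(140,235),'side: base, end',S(636,220),S(678,250))
to(.621,-.0115,.0614,74.4)"
```

```text
top [302.1128 161.5217 301.5196 163.5325 296.8336 179.4274]
side [286.1362 181.5042 287.3618 182.5485 297.1827 190.9163]
top cheek read (302.6, 161.6) side: base, end (286.8, 183.6) (295.2, 189.6)
t12.38 pos [ 0.6193 -0.0121  0.1574] head 74.4 q [ 0.34  0.88 -0.76  1.64  0.72  0.92  0.61] F [ 1.1  0.1 -4.1] M [ 0.04 -0.18 -0.03] w0.0349
  tool shift [0.0011 0.0016 0.096 ] yaw -0.000
```

send_rows([
  [0.001,0.002,0.02,0,0.02],
  [0,0,0.02,0,0.02],
  [0,0,0.02,0,0.02],
  [0,0,0.01,0,0.02],
  [0,0,0,0,0.02],
])

```text
time_s: 13.0
tool_pos: [0.6212, -0.012, 0.0866]
ee_rot: [-2.502, -1.898, 0.002]
contact_force: [0.0, 0.2, -4.4]
gripper_width: 0.0353
```

send_rows([
  [0,0,0.006,0,0.02],
  [0,0,0.006,0,0.02],
  [0,0,0.005,0,0.02],
  [0,0,0.004,0,0.02],
  [0,0,0,0,0.02],
])

```text
time_s: 13.62
tool_pos: [0.6216, -0.012, 0.0664]
ee_rot: [-2.503, -1.899, 0.001]
contact_force: [0.2, 0.6, -4.7]
gripper_width: 0.0349
```

```bash
python3 -c "
from h import *
to(.621,-.0115,.0614,74.4)"
```

```text
t13.62 pos [ 0.6216 -0.012   0.0664] head 74.4 q [ 0.3   1.   -0.67  1.68  0.84  0.78  0.52] F [ 0.2  0.6 -4.7] M [ 0.07 -0.15  0.01] w0.0349
  tool shift [ 0.0003 -0.0007  0.005 ] yaw -0.000
```

send_rows([
  [0,0,0.002,0,0.02],
  [0,0,0.001,0,0.02],
  [0,0,0.001,0,0.02],
  [0,0,0,0,0.02],
  [0,0,0,0,0.02],
])

```text
time_s: 14.25
tool_pos: [0.6219, -0.0119, 0.0628]
ee_rot: [2.503, 1.899, 0.0]
contact_force: [-0.7, 0.4, -4.4]
gripper_width: 0.0347
```

send_rows([
  [0,0,0.001,0,0.02],
  [0,0,0,0,0.02],
  [0,0,0,0,0.02],
  [0,0,0,0,0.02],
  [0,0,0,0,0.02],
])

```text
time_s: 14.88
tool_pos: [0.6219, -0.0121, 0.0619]
ee_rot: [2.503, 1.898, 0.0]
contact_force: [-0.7, -0.6, 0.0]
gripper_width: 0.0352
```

```bash
python3 -c "
from h import *
to(.621,-.0115,.0614,74.4)
t=robot.get_image('top');s=robot.get_image('side')
cv2.imwrite('pics/side4.png',s[:,:,::-1])
cv2.imwrite('pics/p5.png',np.hstack([big(t,275,115,80,100,400,500),big(s,240,160,75,75,400,500)])[:,:,::-1])
"
```

```text
t14.88 pos [ 0.6219 -0.0121  0.0619] head 74.4 q [ 0.3   1.   -0.66  1.68  0.85  0.77  0.52] F [-0.7 -0.6  0. ] M [-0.13  0.    0.04] w0.0352
  tool shift [ 0.0003 -0.0011  0.0005] yaw -0.001
```

View pics/p5.png

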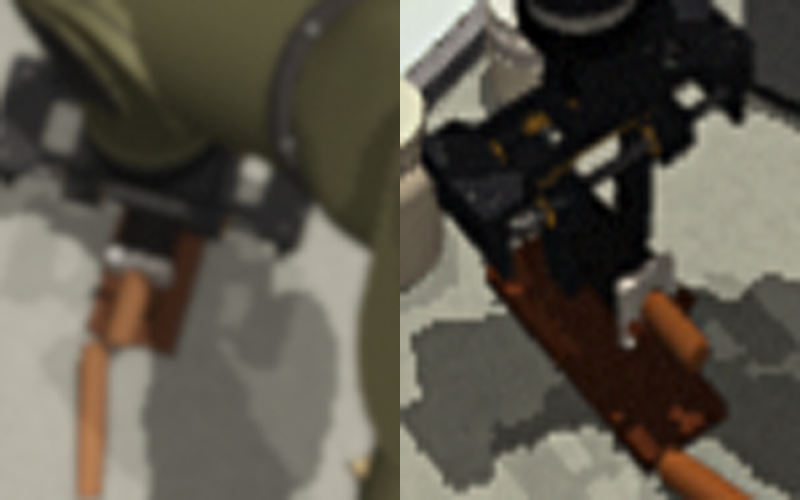

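The stand carries the weight at the expected height: the load went to 0 at z = 0.0619, and the handles lie in the notches. I'll let go and rise.

send_rows([
  [0,0,0,0,0.06],
  [0,0,0,0,0.06],
  [0,0,0,0,0.06],
  [0,0,0,0,0.06],
  [0,0,0,0,0.07],
])

```text
time_s: 15.6
tool_pos: [0.6219, -0.0119, 0.0617]
ee_rot: [2.503, 1.899, 0.0]
contact_force: [0.6, -0.7, 0.4]
gripper_width: 0.0674
```

send_rows([
  [0,0,-0.01,0,0.07],
  [0,0,-0.03,0,0.07],
  [0,0,-0.045,0,0.07],
  [0,0,-0.045,0,0.07],
  [0,0,-0.045,0,0.07],
])

```text
time_s: 16.23
tool_pos: [0.6217, -0.0118, 0.2389]
ee_rot: [2.502, 1.899, 0.001]
contact_force: [1.0, -1.0, -0.3]
gripper_width: 0.07
```

```bash
python3 -c "
from h import *
np.set_printoptions(precision=4,suppress=True)
to(.6035,-.284,.24,-58.5)
t=robot.get_image('top');s=robot.get_image('side')
cv2.imwrite('pics/side5.png',s[:,:,::-1])
cv2.imwrite('pics/p6.png',np.hstack([big(t,275,115,80,100,400,500),big(s,240,160,75,75,400,500)])[:,:,::-1])
"
```

```text
t16.23 pos [ 0.6217 -0.0118  0.2389] head 74.4 q [ 0.37  0.79 -0.82  1.56  0.63  1.07  0.69] F [ 1.  -1.  -0.3] M [-0.03 -0.19  0.02] w0.0700
  tool shift [-0.2671  0.0557 -0.0011] yaw -0.822
```

View pics/p6.png

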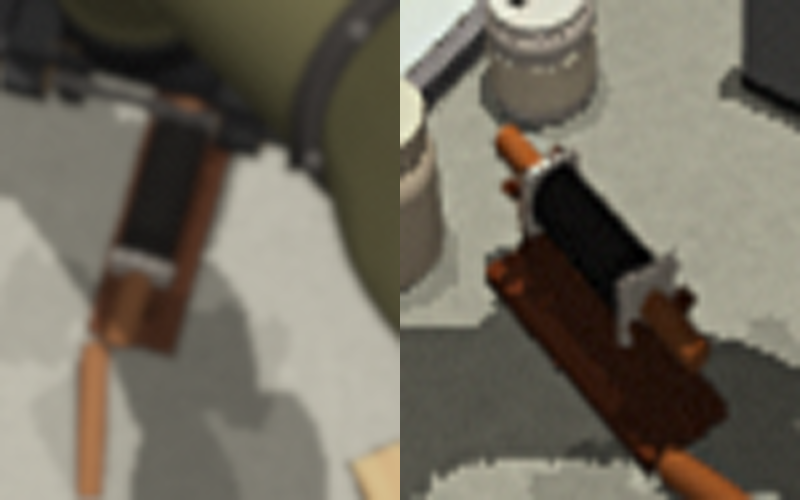

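The roller is seated with both handles in the notches. Next I'll move to the stop, with the jaws turned 30° counter-clockwise of straight across the desk.

send_rows([
  [-0.0445,0.0093,0,0,0.055],
  [-0.0445,0.0093,0,0,0.055],
  [-0.0445,0.0093,0,0,0.055],
  [-0.0445,0.0093,0,0,0.055],
  [-0.0445,0.0093,0,0,0.055],
])

```text
time_s: 16.95
tool_pos: [0.6061, -0.2402, 0.2366]
ee_rot: [-2.502, -1.899, 0.001]
contact_force: [0.3, -0.0, -0.2]
gripper_width: 0.0549
```

send_rows([
  [-0.0445,0.0093,0,0,0.055],
  [0,0,0,0.178,0.055],
  [0,0,0,0.178,0.055],
  [0,0,0,0.178,0.055],
  [0,0,0,0.178,0.055],
])

```text
time_s: 17.58
tool_pos: [0.6033, -0.2839, 0.2365]
ee_rot: [-3.01, -0.899, 0.001]
contact_force: [-0.3, 0.5, 0.4]
gripper_width: 0.0553
```

send_rows([
  [0,0,0,0.178,0.055],
  [0,0,0,0.178,0.055],
  [0,0,0,0.178,0.055],
  [0,0,0,0.178,0.055],
  [0,0,0,0.178,0.055],
])

```text
time_s: 18.2
tool_pos: [0.6033, -0.2838, 0.2365]
ee_rot: [-3.104, 0.484, 0.001]
contact_force: [0.3, 0.4, -0.3]
gripper_width: 0.0548
```

send_rows([
  [0,0,0,0.178,0.055],
  [0,0,0,0.178,0.055],
  [0,0,0,0.178,0.055],
  [0,0,0,0.178,0.055],
  [0,0,0,0,0.055],
])

```text
time_s: 18.82
tool_pos: [0.6034, -0.2837, 0.2366]
ee_rot: [2.746, -1.525, -0.001]
contact_force: [-0.8, -0.0, -0.3]
gripper_width: 0.055
```

```bash
python3 -c "
from h import *
to(.6035,-.284,.0895,-58.5)"
```

```text
t18.82 pos [ 0.6034 -0.2837  0.2366] head -58.1 q [ 0.49  0.75 -0.23  1.43  0.19  0.98 -0.8 ] F [-0.8 -0.  -0.3] M [ 0.02 -0.01 -0.  ] w0.0550
  tool shift [0.0003 0.     0.1471] yaw 0.007
```

send_rows([
  [0,0,0.03,0,0.055],
  [0,0,0.035,0,0.055],
  [0,0,0.03,0,0.055],
  [0,0,0.02,0,0.055],
  [0,0,0,0,0.055],
])

```text
time_s: 19.45
tool_pos: [0.6027, -0.2837, 0.1203]
ee_rot: [2.746, -1.526, -0.005]
contact_force: [0.0, -0.1, 0.9]
gripper_width: 0.0551
```

send_rows([
  [0,0,0.008,0,0.055],
  [0,0,0.008,0,0.055],
  [0,0,0.008,0,0.055],
  [0,0,0.008,0,0.055],
  [0,0,0,0,0.055],
])

```text
time_s: 20.08
tool_pos: [0.6031, -0.2839, 0.0889]
ee_rot: [2.745, -1.528, -0.002]
contact_force: [-0.0, -0.4, 0.1]
gripper_width: 0.055
```

send_rows([
  [0,0,0,0,0.055],
  [0,0,0,0,0.03],
  [0,0,0,0,0.03],
  [0,0,0,0,0.03],
  [0,0,0,0,0.03],
], force=8)

```text
time_s: 20.7
tool_pos: [0.6045, -0.2852, 0.0902]
ee_rot: [2.744, -1.529, 0.004]
contact_force: [3.2, -3.7, 0.4]
gripper_width: 0.039
```

send_rows([
  [0.002,0,0,0,0.03],
  [0,0,0,0,0.03],
  [0,0,0,0,0.03],
  [0,0,0,0.1,0.03],
  [0,0,0,0.1,0.03],
], force=20)

```text
time_s: 21.32
tool_pos: [0.6049, -0.2848, 0.0895]
ee_rot: [-2.576, 1.796, 0.001]
contact_force: [2.5, -0.3, -1.5]
gripper_width: 0.0384
```

```bash
python3 -c "
from h import *
to(.6045,-.285,.0895,-118)"
```

```text
t21.32 pos [ 0.6049 -0.2848  0.0895] head -69.8 q [ 0.44  0.93 -0.14  1.53  0.18  0.69 -0.99] F [ 2.5 -0.3 -1.5] M [ 0.28 -0.29  0.33] w0.0384
  tool shift [ 0.0001  0.0004 -0.    ] yaw 0.842
```

send_rows([
  [0,0,0,0.16,0.03],
  [0,0,0,0.17,0.03],
  [0,0,0,0.17,0.03],
  [0,0,0,0.17,0.03],
  [0,0,0,0.17,0.03],
])

```text
time_s: 21.95
tool_pos: [0.6049, -0.2852, 0.0893]
ee_rot: [-1.616, 2.693, 0.001]
contact_force: [0.9, -1.7, 0.0]
gripper_width: 0.0385
```

```bash
python3 -c "
from h import *
to(.6045,-.285,.0895,-118)
t=robot.get_image('top');s=robot.get_image('side')
cv2.imwrite('pics/p7.png',np.hstack([big(t,360,115,80,80,400,400),big(s,290,100,80,80,400,400)])[:,:,::-1])"
```

```text
t21.95 pos [ 0.6049 -0.2852  0.0893] head -118.1 q [ 0.33  0.93  0.08  1.54 -0.11  0.68 -1.6 ] F [ 0.9 -1.7  0. ] M [ 0.23 -0.48  0.31] w0.0385
  tool shift [ 0.      0.0005 -0.0002] yaw -0.001
```

View pics/p7.png

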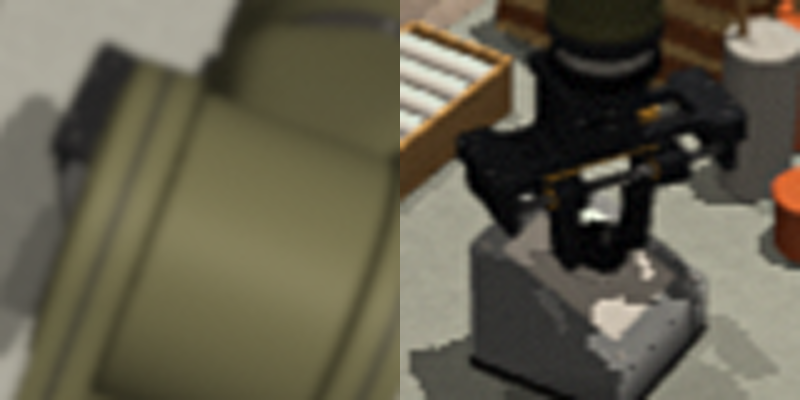

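The head is held low in the fingers and turned about 1.04 rad. I'll let go, turn back and take it again.

send_rows([
  [0,0,0,0,0.055],
  [0,0,0,0,0.055],
  [0,0,0,0,0.055],
  [0,0,0,-0.175,0.055],
  [0,0,0,-0.175,0.055],
])

```text
time_s: 22.68
tool_pos: [0.6045, -0.2857, 0.0897]
ee_rot: [2.074, -2.36, -0.0]
contact_force: [0.0, -0.5, -0.6]
gripper_width: 0.0552
```

send_rows([
  [0,0,0,-0.175,0.055],
  [0,0,0,-0.175,0.055],
  [0,0,0,-0.175,0.055],
  [0,0,0,-0.175,0.055],
  [0,0,0,0,0.03],
], force=20)

```text
time_s: 23.3
tool_pos: [0.6044, -0.2859, 0.0897]
ee_rot: [-2.751, 1.517, 0.001]
contact_force: [-0.6, 0.0, -0.2]
gripper_width: 0.047
```

send_rows([
  [0,0,0,0,0.03],
  [0,0,0,0,0.03],
  [0,0,0,0,0.03],
  [0,0,0,0.1,0.03],
  [0,0,0,0.1,0.03],
])

```text
time_s: 23.92
tool_pos: [0.6043, -0.2851, 0.0895]
ee_rot: [-2.585, 1.785, 0.002]
contact_force: [-1.3, 0.4, 0.3]
gripper_width: 0.0387
```

```bash
python3 -c "
from h import *
to(.6045,-.285,.0895,-118)"
```

```text
t23.93 pos [ 0.6043 -0.2851  0.0895] head -69.2 q [ 0.45  0.93 -0.14  1.53  0.18  0.69 -0.99] F [-1.3  0.4  0.3] M [0.51 0.36 0.32] w0.0387
  tool shift [-0.     -0.0002 -0.    ] yaw 0.851
```

send_rows([
  [0,0,0,0.17,0.03],
  [0,0,0,0.17,0.03],
  [0,0,0,0.17,0.03],
  [0,0,0,0.17,0.03],
  [0,0,0,0.17,0.03],
])

```text
time_s: 24.55
tool_pos: [0.6048, -0.2852, 0.0896]
ee_rot: [-1.616, 2.694, 0.001]
contact_force: [-0.6, 0.5, -0.8]
gripper_width: 0.038
```

```bash
python3 -c "
from h import *
to(.6045,-.285,.0895,-118)"
```

```text
t24.55 pos [ 0.6048 -0.2852  0.0896] head -118.1 q [ 0.33  0.93  0.08  1.54 -0.1   0.68 -1.6 ] F [-0.6  0.5 -0.8] M [ 0.65 -0.06  0.3 ] w0.0380
  tool shift [-0.      0.0003  0.0001] yaw -0.001
```

send_rows([
  [0,0,0,0,0.03],
  [0,0,0,0,0.055],
  [0,0,0,0,0.055],
  [0,0,0,0,0.055],
  [0,0,0,0,0.055],
])

```text
time_s: 25.18
tool_pos: [0.6048, -0.2859, 0.0898]
ee_rot: [-1.623, 2.69, -0.0]
contact_force: [-0.4, -0.7, -0.5]
gripper_width: 0.0552
```

```bash
python3 -c "
from h import *
to(.6045,-.285,.0895,-58.5)
s=robot.get_image('side')
cv2.imwrite('pics/p8.png',np.hstack([big(s,300,110,60,60,400,400),big(cv2.imread('pics/side1.png')[:,:,::-1],300,110,60,60,400,400)])[:,:,::-1])"
```

```text
t25.18 pos [ 0.6048 -0.2859  0.0898] head -117.8 q [ 0.33  0.93  0.08  1.54 -0.1   0.68 -1.6 ] F [-0.4 -0.7 -0.5] M [ 0.02 -0.   -0.02] w0.0552
  tool shift [-0.0006  0.0007  0.0003] yaw -1.035
```

View pics/p8.png

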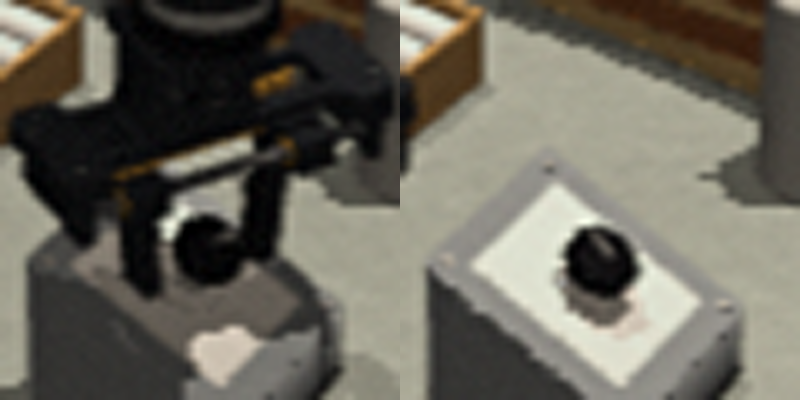

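The head now sits about 1.8 px higher than when it was down, which matches the out position. I'll lift clear, back off and check.

send_rows([
  [0,0,-0.005,0,0.06],
  [0,0,-0.006,0,0.075],
  [0,0,0,0,0.075],
  [0,0,-0.02,0,0.075],
  [0,0,-0.04,0,0.075],
])

```text
time_s: 25.85
tool_pos: [0.6037, -0.2853, 0.1609]
ee_rot: [1.622, -2.688, -0.004]
contact_force: [0.2, -0.2, 0.5]
gripper_width: 0.075
```

send_rows([
  [0,0,-0.045,0,0.075],
  [0,0,-0.045,0,0.075],
  [0,0.05,0,0,0.075],
  [0,0.05,0,0,0.075],
  [0,0.05,0,0,0.075],
])

```text
time_s: 26.48
tool_pos: [0.4709, -0.2152, 0.2521]
ee_rot: [-1.622, 2.689, -0.003]
contact_force: [0.1, 0.3, -0.3]
gripper_width: 0.0748
```

send_rows([
  [0,0.04,0,0,0.075],
  [0,0.04,0,0,0.075],
  [0,0,0,0,0.075],
  [0,0,0,0,0.075],
  [0,0,0,0,0.075],
])

```text
time_s: 27.1
tool_pos: [0.4027, -0.1792, 0.2511]
ee_rot: [-1.622, 2.689, -0.003]
contact_force: [0.4, 0.4, -0.1]
gripper_width: 0.0752
```

```bash
python3 -c "
from h import *
to(.4,-.3,.25,-58.5)
t=robot.get_image('top');s=robot.get_image('side')
for n,im,bx in(('top',t,(388,147,412,170)),('side',s,(320,138,342,162))):
  for lab,a in(('start',cv2.imread(f'pics/{n}0.png')),('down',cv2.imread(f'pics/{n}1.png')),('now',im)):
    x0,y0,x1,y1=bx; q=np.argwhere(a[y0:y1,x0:x1].max(2)<75)[:,::-1]+[x0,y0]; print(n,lab,len(q),q.mean(0).round(2),q.min(0),q.max(0))
u=big(t,60,40,520,300,700,404);v=big(s,190,120,200,80,700,196)
cv2.imwrite('pics/p9.png',np.vstack([u,cv2.resize(v,(700,196))])[:,:,::-1])"
```

```text
t27.10 pos [ 0.4027 -0.1792  0.2511] head -117.8 q [ 0.24  0.44  0.1   2.09 -0.08  0.61 -1.66] F [ 0.4  0.4 -0.1] M [0.1  0.02 0.07] w0.0752
  tool shift [ 0.1081 -0.0539  0.0012] yaw -1.035
top start 90 [397.49 158.41] [392 153] [403 163]
top down 83 [396.81 158.12] [392 153] [403 163]
top now 93 [397.1  158.66] [391 153] [403 169]
side start 94 [330.6 147.6] [326 142] [336 153]
side down 85 [329.54 149.14] [325 144] [335 154]
side now 91 [330.43 147.58] [326 142] [336 153]
```

View pics/p9.png

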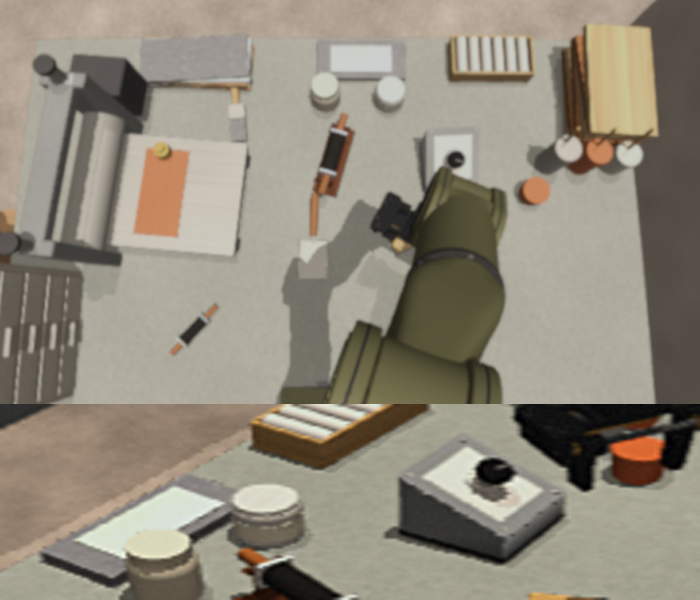

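The head is back exactly at its starting pixels in the side view: (330.4,147.6), against (329.5,149.1) when it was down. The roller lies in the stand, the bystanders look unmoved, and the arm is clear. Handing in.

```bash
python3 -c "
from bench import robot
print(robot.sign_off())"
```

```text
the job is handed in; nothing more can be done
None
```

The job is done in the order asked and was handed in at about 27 s of the 72 s allowed.

1. **Stop pressed:** I pushed the stop down until it snapped and met its hard stop at about 13 N. A picture taken after I backed off showed that it stayed down.
2. **Roller parked:** I moved the larger roller from the press bed onto the stand. The stand took its weight within about 1 mm of the expected height, and a picture after letting go showed both handles in the notches.
3. **Stop freed:** I twisted the head clockwise in two turns of about 1.04 rad each, and it sprang out when the fingers opened.

**Last checks:**
- **Stop:** In the side view the head is back within 0.2 px of where it started. It was about 1.5 px lower while down. The top view moves too little to confirm this by itself.
- **Surroundings:** The roller is in the stand, and the bystanders in view look unmoved by eye. The arm hid the wooden block in the top view and I did not measure it. The contact force was about zero.

**One disagreement:** With the roller in the hand, its handle end read about 8 mm short of where it should be, while the cheek agreed within 2 mm. I centred it mainly on the cheek, and it seated without catching.

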